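Find the disc gap of a laboratory mill with feeler blades

ROBOT

A 7-joint arm with a two-finger parallel gripper is mounted at the origin on the work surface. World frame = base frame: x ahead of the robot, y to its left, z up, the work surface at z = 0. Lengths are in mm, angles in rad, forces in N, time in s.
With the tool pointing down it reaches from about 425 to 950 mm from the base axis. Payload 16.7 kg.
Tool frame: the origin (TCP) lies midway between the tips of the shut fingers; the grasp point (between the pads) lies 19 mm behind it; y points along the fingers, x is the direction in which the jaws open and shut, and the axes are right-handed (so a half turn about y gives the same grasp; the last joint's range is limited). The gripper opens to 94 mm and grips with 3 to 60 N. Pads are 16 mm wide; open, the fingers measure 119 mm over their backs; the gripper's body (75 mm by 177 mm) begins 78 mm behind the grasp point.
Start: joints at [-1.429, 0.426, 0.074, 1.606, -0.034, 1.111, -0.067], TCP at [194.186, 646.426, 205.467] pointing down, gripper open.
Joint ranges: [-2.85, 2.85], [-0.5, 2.14], [-1.23, 1.37], [0.21, 2.46], [-1.02, 4.16], [0.16, 2.05], [-2.73, 2.73]. Speed limits (rad/s): [1.89, 1.89, 2.39, 2.39, 3.01, 3.01, 3.01].

INTERFACE

Orientations are given as a unit quaternion [w, x, y, z].
In Python, from station import arm, viewer gives the robot as it stands.
- The arm moves only by the shell command python3 -m jog 'ROWS' [OPENING]. ROWS is JSON, a list of rows, each a list of 6 numbers: the shift along the tool's x, y, z in cm, then the turn, a rotation vector about the tool's x, y, z in degrees. In form: [[dx, dy, dz, ax, ay, az], ...]. A call has exactly 8 rows; each row is the pose to reach, as a shift and turn from the pose commanded when the call began, along the tool's axes at that moment; what a row does not reach only later rows make up. A row lasts 1/8 s, in which the tool goes at most 62.5 mm and 10.7 degrees, less where a joint would pass 70% of its speed; a pose out of reach is approached as far as the arm can. A call with a gripper value outside its range is refused whole. OPENING is the opening, from -1 (shut) to 1 (fully open), set as the call begins (- or left out, the last holds). The fingers move at their own pace and stop on an object; the grip force is fixed at half the most. Time passes only in rows, so rows that repeat a pose let the fingers close, or fill a call up. It gives the time, the measured TCP pose, the force and the opening at its end, in the units of the state.
- arm.sense(): the state, without advancing time (a new reading comes with each control period).
- viewer.capture(name): name is "scene" or "top" or "wrist"; returns (picture, depth): 400x640x3 uint8, red, green, blue; 400x640 float32, mm along the optical axis (not along the pixel's ray), 0 where there is no reading.
- viewer.camera_params(name): a dict with "mtx" (3x3 intrinsics, pixels), "rvec" (rotation vector, rad) and "tvec" (3), from world to camera coordinates, as OpenCV has them; the wrist camera has in their place "mount" (4x4, takes a point from camera to tool coordinates, whose origin is the TCP and whose axes are the tool frame's). Camera axes: x right, y down, z forward; pixel columns grow to the right and rows downward; lengths in mm; the calibration is good to about 2 mm. A picture is of the moment at which its call begins: read the wrist's pose just before it. camera_params takes no time and is no camera call.
- arm.job_done(): hands the job in, once; it reports no verdict.
The state is a dict: "time_s": time; "joint_pos": joint angles; "dq": joint speeds; "joint_efforts": joint torques, N m; "tool_pos": TCP position; "ee_rot": TCP orientation; "force": force on the tool from outside, world axes, zero at the start; "ft_torque": the same for the moment, N m; "width": opening from 0.0 (shut) to 1.0 (fully open).
Only numpy, scipy, OpenCV 4.12 (cv2) and the standard library are available. Lean on these libraries where they do the work, as an engineer would, in place of code of your own. Each camera call takes 0.05 s, during which the arm holds its last target. There are 200 camera calls.

TASK

Find out how wide the gap between the mill's grinding discs is: lift the yellow guard open until it rests back on its stops, then try the feeler blades in the gap through the sloping mouth, never forcing one that will not enter. Leave the blade that goes fully home against the shaft with a drag you can feel, nipped by both discs, standing in the gap, and have the other two hanging in the stand, with the guard still open. Leave everything else on the bench alone.

Things in the scene. Friction and masses are not known exactly. Their poses are not given: they have to be found in the camera images.
- mill: Blue disc mill, fixed. Origin: on the bench under the disc axis (105 mm up), in the plane of the running disc's face. x points away from its front, y along the disc axis to the motor. Round casing (radius 82 mm) holding two upright discs; its mouth looks up and forward. Beside it stand the hopper and crank (255 mm high, 85 to 255 mm off to -y) and bearing block and motor (44 to 430 mm off to +y).
- running_disc: Rigid motor-side grinding disc, 140 mm across. Origin: on its axis, in its face (mill y = 0), 105 mm up; axes as the mill's. The gap is the upright slot (in the mill's xz plane) between this face and the still disc, which faces it from -y. Both faces are flat within radius 48 mm; from there to the rim (70 mm) they are bevelled back 6 mm as a lead-in.
- gap (a point): Centre of the slot's lead-in, on the mouth's axis, 70 mm from the disc axis, 4 mm to -y of the running face. The gap at rest is 1.5 to 9.5 mm, different every time and shown nowhere. The still disc is sprung: it gives up to 5 mm (2.5 N to start, 1 N per mm more), so one blade, sometimes either of two, goes in and is nipped; a thinner one is loose, a thicker one sticks at the rim.
- seat (a point): Point on the shaft boss where the nose of a fully inserted blade comes to rest: on the mouth's axis, 22 mm from the disc axis, 4 mm to -y of the running disc's face.
- mouth (a point): Centre of the casing's rectangular mouth, 64 mm out from seat, 4 mm to -y of the running face. The line seat-mouth is the mouth's axis: square to y, 35 degrees from vertical, leaning to the mill's front (-x). Clear opening: 52 mm along the slope, 66 mm along y (34 mm to -y and 32 mm to +y of this point).
- guard (a joint): Angle of the yellow hinged guard over the mouth: 0 shut, grows as it lifts up and back, 2.39 rad when it leans on its two rubber stops behind the hinge, 12 degrees past upright. Little friction: it falls shut from below about 2.1 rad and back on its stops from above 2.3. 0.3 kg.
- guard_handle (a point): Middle of the guard's black bow handle: round bar 12 mm thick, 80 mm long, parallel to the mill's y, 133 mm from the hinge in the guard's plane, 42 mm clear between bar and guard plate. Shut, it is the guard's lowest part, about 127 mm above the bench; the plate rises from it to the hinge at 35 degrees from level.
- guard_hinge (a point): Middle of the guard's hinge line (parallel to the mill's y), at the upper edge of the mouth, 203 mm above the bench. The handle swings in a circle about it.
- stand: Wooden stand for the blades, fixed, 226 x 88 mm at the foot, flat top 90 mm above the bench. Origin: centre of its underside; z up. Three slots in line along own x, 66 mm apart, each 43 mm along own x and 16 mm along own y, cut through the 12 mm top plate.
- slot_near (a point): Centre of the stand's slot at own x = -66 mm (nearest the robot), at the top face.
- slot_mid (a point): Centre of the stand's middle slot, at the top face.
- slot_far (a point): Centre of the stand's slot at own x = +66 mm, at the top face.
- blade5: Feeler blade 5 mm thick, green handle. Origin: middle of the handle's lower end (shoulder); z up along the handle, y across the thickness. Steel blade 74 mm down from the origin (36 mm along x, 5 mm along y, round nose), handle 72 mm up (46 mm along x, 22 mm along y). 0.13 to 0.21 kg. Starts hanging in some slot of the stand, shoulder on the top face.
- blade5_nose (a point): The nose of the 5 mm blade: middle of its lower edge, 74 mm below the body's origin.
- blade8: Feeler blade 8 mm thick, yellow handle. Origin: middle of the handle's lower end (shoulder); z up along the handle, y across the thickness. Steel blade 74 mm down from the origin (36 mm along x, 8 mm along y, round nose), handle 72 mm up (46 mm along x, 22 mm along y). 0.13 to 0.21 kg. Starts hanging in some slot of the stand, shoulder on the top face.
- blade8_nose (a point): The nose of the 8 mm blade: middle of its lower edge, 74 mm below the body's origin.
- blade11: Feeler blade 11 mm thick, red handle. Origin: middle of the handle's lower end (shoulder); z up along the handle, y across the thickness. Steel blade 74 mm down from the origin (36 mm along x, 11 mm along y, round nose), handle 72 mm up (46 mm along x, 22 mm along y). 0.13 to 0.21 kg. Starts hanging in some slot of the stand, shoulder on the top face.
- blade11_nose (a point): The nose of the 11 mm blade: middle of its lower edge, 74 mm below the body's origin.
- sample_box: Black steel sample box with a red-handled latch, 180 x 140 x 93 mm. A bystander: leave alone. Origin: centre of its underside.
- spare_disc: Spare steel grinding disc lying flat, 140 mm across, 15 mm thick. A bystander: leave alone. Origin: centre of its underside.
- jar_amber: Amber glass sample jar, 68 mm across, 100 mm high. A bystander: leave alone. Origin: centre of its underside.
- jar_white: White sample jar with a red cap, 60 mm across, 85 mm high. A bystander: leave alone. Origin: centre of its underside.
- brush: Bench brush, 220 mm long, lying. A bystander: leave alone. Origin: middle of the lying tool.
- wrench: Steel wrench, 200 mm long, lying. A bystander: leave alone. Origin: middle of the lying tool.

How it is judged (in metres and radians):
On the way:
1. the guard is lifted open and rests back on its stops (value of joint guard above 2.33 rad), for 0.2 s.
At the end, for the whole second after the job is handed in: Guard back on its stops (over 2.33 rad); one blade released in the gap, nose within 12 mm of seat, leaning 21 to 49 degrees, nipped with over 1.5 N against the running disc; the other two hang in slots of the stand, shoulder within 12 mm of a slot's centre, within 7 degrees of upright (value of joint guard above 2.33 rad and ((distance between blade5_nose and seat below 0.012 m and angle between blade5's own z axis and vertical between 0.36 and 0.86 rad and contact force between blade5 and running_disc above 1.5 N and linear speed of blade5 below 0.02 m/s and ((distance between blade8 and slot_near below 0.012 m or distance between blade8 and slot_mid below 0.012 m or distance between blade8 and slot_far below 0.012 m) and angle between blade8's own z axis and vertical below 0.12 rad) and ((distance between blade11 and slot_near below 0.012 m or distance between blade11 and slot_mid below 0.012 m or distance between blade11 and slot_far below 0.012 m) and angle between blade11's own z axis and vertical below 0.12 rad)) or (distance between blade8_nose and seat below 0.012 m and angle between blade8's own z axis and vertical between 0.36 and 0.86 rad and contact force between blade8 and running_disc above 1.5 N and linear speed of blade8 below 0.02 m/s and ((distance between blade5 and slot_near below 0.012 m or distance between blade5 and slot_mid below 0.012 m or distance between blade5 and slot_far below 0.012 m) and angle between blade5's own z axis and vertical below 0.12 rad) and ((distance between blade11 and slot_near below 0.012 m or distance between blade11 and slot_mid below 0.012 m or distance between blade11 and slot_far below 0.012 m) and angle between blade11's own z axis and vertical below 0.12 rad)) or (distance between blade11_nose and seat below 0.012 m and angle between blade11's own z axis and vertical between 0.36 and 0.86 rad and contact force between blade11 and running_disc above 1.5 N and linear speed of blade11 below 0.02 m/s and ((distance between blade5 and slot_near below 0.012 m or distance between blade5 and slot_mid below 0.012 m or distance between blade5 and slot_far below 0.012 m) and angle between blade5's own z axis and vertical below 0.12 rad) and ((distance between blade8 and slot_near below 0.012 m or distance between blade8 and slot_mid below 0.012 m or distance between blade8 and slot_far below 0.012 m) and angle between blade8's own z axis and vertical below 0.12 rad)))); the robot touches nothing.
It fails at once if a blade is forced: more than 150 N between it and the mill (contact force between any of blade5, blade8, blade11 and mill above 150 N).
It fails at once if a bystander is moved by more than 30 mm (distance of any of sample_box, spare_disc, jar_amber, jar_white, brush, wrench from where it was at the start of the episode above 0.03 m).
It also fails if it takes over 72 s, if anything falls off the work surface, if the arm or the gripper's body presses on something with over 40 N, if the wrist force passes 120 N, or if a joint passes its speed limit or range.

## Working session

There is one attempt and no reset: what is moved stays moved. The work goes in short steps, Python scripts to look and compute and a shell command to move; the robot and the scene stay as the last step left them, time stands still between calls to the robot, and variables do not carry over. Pictures are saved under pics/ and viewed, about 8 in all and at most 12, crops included, and the job is handed in when it is done.

```bash
ls; mkdir -p pics; python3 - <<'E'
from station import arm, viewer
import cv2,numpy as np
print(arm.sense())
for n in ("scene","top"):
    p,d=viewer.capture(n); np.savez(f"pics/{n}0.npz",p=p,d=d); cv2.imwrite(f"pics/{n}0.png",p[:,:,::-1])
    print(viewer.camera_params(n))
print(viewer.camera_params("wrist"))
E
```

```text
pics
{'time_s': 0.0, 'joint_pos': array([-1.42848723,  0.42672442,  0.07382212,  1.60663547, -0.03409223,
        1.11078636, -0.06713122]), 'dq': array([-1.85049830e-04,  5.12000307e-04, -1.14371724e-03,  8.18574998e-05,
        5.05662878e-05,  2.03607448e-03,  1.18199540e-03]), 'joint_efforts': array([ 4.87151683e-04, -9.35809565e+01,  3.66678648e+00, -4.54188323e+01,
       -4.88957064e-02,  1.99645251e-02,  1.30389944e-04]), 'tool_pos': array([194.07353961, 646.02589873, 204.76725639]), 'ee_rot': array([-0.56708986,  0.56768652,  0.42163654, -0.42233131]), 'force': array([-0.40626705, -0.5731588 ,  0.54968018]), 'ft_torque': array([ 0.00135862,  0.01638472, -0.01866083]), 'width': 1.0017254190201195}
{'mtx': array([[516.39305231,   0.        , 322.06564133],
       [  0.        , 516.39305231, 201.85942862],
       [  0.        ,   0.        ,   1.        ]]), 'rvec': array([ 1.34093554,  2.28198424, -0.8742927 ]), 'tvec': array([ 368.38738535, -248.69195795, 2106.12063841])}
{'mtx': array([[375.77904906,   0.        , 314.55465439],
       [  0.        , 375.77904906, 192.76401851],
       [  0.        ,   0.        ,   1.        ]]), 'rvec': array([ 2.1642753 , -2.16119663,  0.12818158]), 'tvec': array([ -76.43565824,  586.84152875, 1031.27525682])}
{'mtx': array([[291.74973755,   0.        , 318.37179722],
       [  0.        , 291.74973755, 199.60831819],
       [  0.        ,   0.        ,   1.        ]]), 'mount': array([[ 9.99999154e-01, -1.30010566e-03,  3.15821757e-05,
         6.17257406e-01],
       [-3.77220715e-04, -2.66734043e-01,  9.63770101e-01,
        -1.79086407e+02],
       [-1.24457893e-03, -9.63769298e-01, -2.66734308e-01,
         7.75622903e+01],
       [ 0.00000000e+00,  0.00000000e+00,  0.00000000e+00,
         1.00000000e+00]])}
```

View pics/top0.png

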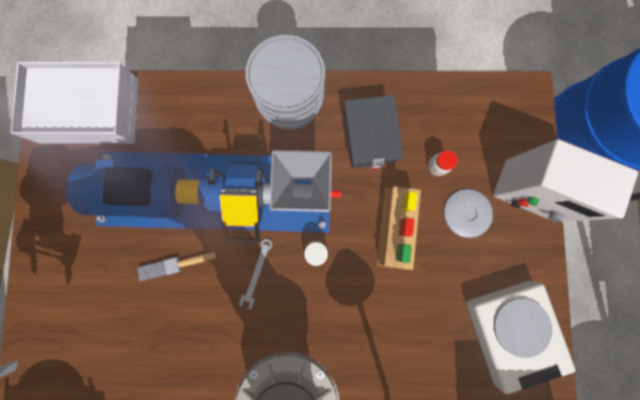

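View pics/scene0.png

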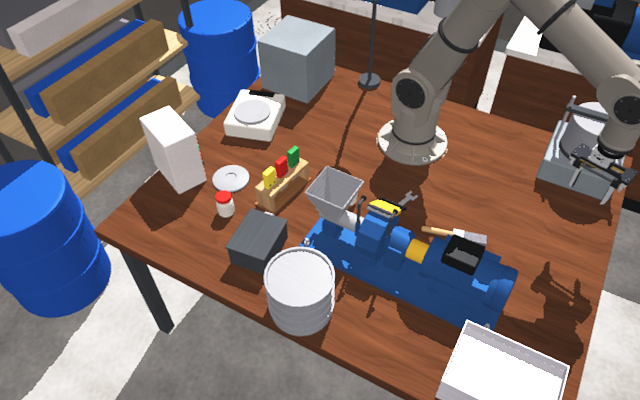

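Top view: the mill lies along y with its mouth facing the robot and the guard yellow at (240,208). The hopper is at (300,180). The stand runs (415,190) to (395,268), with yellow at the far slot, red in the middle and green near. The white jar at (316,254) and the wrench at (255,275) lie in front of the mill.

```bash
cat > h.py <<'E'
import numpy as np,cv2
from station import arm,viewer
from scipy.spatial.transform import Rotation as R
def cloud(p,d,name,T=None):
    c=viewer.camera_params(name);K=c["mtx"]
    v,u=np.mgrid[0:400,0:640]
    X=np.stack([(u-K[0,2])/K[0,0]*d,(v-K[1,2])/K[1,1]*d,d],-1)
    if name=="wrist":
        M=c["mount"];X=X@M[:3,:3].T+M[:3,3]
        return X@T[:3,:3].T+T[:3,3]
    r=cv2.Rodrigues(c["rvec"])[0]
    return (X-c["tvec"])@r
def toolT(s=None):
    s=s or arm.sense();T=np.eye(4);q=s["ee_rot"]
    T[:3,:3]=R.from_quat([q[1],q[2],q[3],q[0]]).as_matrix();T[:3,3]=s["tool_pos"];return T
def hsv(p): return cv2.cvtColor(p,cv2.COLOR_RGB2HSV)
E
python3 - <<'E'
from h import *
np.set_printoptions(precision=1,suppress=True)
print(toolT())
for n in("top","scene"):
    z=np.load(f"pics/{n}0.npz");p,d=z["p"],z["d"];X=cloud(p,d,n);H=hsv(p)
    def st(name,m):
        q=X[m&(d>0)]
        if len(q)<5: print(name,len(q));return
        print(n,name,len(q),"med",np.median(q,0),"p2",np.percentile(q,2,0),"p98",np.percentile(q,98,0))
    h,s,v=H[...,0],H[...,1],H[...,2];u=np.mgrid[0:400,0:640];uu,vv=u[1],u[0]
    x,y,zz=X[...,0],X[...,1],X[...,2]
    A=(abs(x-450)<160)&(y<-200)&(y>-480)&(s>140)
    tops=(zz>150)
    st("green",A&tops&(h>40)&(h<80)); st("yellow",A&tops&(h>20)&(h<35)); st("red",A&tops&((h<6)|(h>174)))
    G=(s>180)&(h>22)&(h<33)&(v>150)&(y>-50)&(y<350)
    st("guard",G)
    q=X[G&(d>0)];c=q.mean(0);w,e,vt=np.linalg.svd(q-c);print("plane n",vt[2],e)
    st("standtop",(abs(zz-90)<4)&(y<-200)&(y>-450)&(abs(x-450)<170))
    B=(h>100)&(h<125)&(s>120)&(zz<60)&(zz>8)&(abs(x-500)<300)&(y<600)&(y>-150)
    st("base",B)
    q=X[(abs(zz-90)<4)&(y<-200)&(y>-450)&(abs(x-450)<170)&(d>0)]
    print(cv2.minAreaRect(q[:,:2].astype(np.float32)))
    if n=="top":
        b=(B&(d>0)).astype(np.uint8);b=cv2.morphologyEx(b,cv2.MORPH_OPEN,np.ones((3,3)));q=X[b>0];print(cv2.minAreaRect(q[:,:2].astype(np.float32)))
        # table edge etc
        Z=X[(H[...,2]>150)&(s<60)&(abs(zz-100)<8)&(y<100)&(y>-150)&(d>0)];print("jar",Z.mean(0) if len(Z) else 0)
        np.save("pics/X.npy",X)
E
```

```text
[[  0.3  -0.   -1.  194.1]
 [  1.   -0.    0.3 646. ]
 [ -0.   -1.   -0.  204.8]
 [  0.    0.    0.    1. ]]
top green 91 med [ 423.8 -299.4  161.7] p2 [ 406.8 -307.5  157.9] p98 [ 438.9 -291.6  165.6]
top yellow 169 med [ 554.2 -316.   161.1] p2 [ 532.1 -328.6  153. ] p98 [ 576.2 -305.8  165.1]
top red 152 med [ 487.4 -306.3  161.5] p2 [ 467.7 -318.9  153.9] p98 [ 507.4 -297.1  164.5]
top guard 981 med [527.2 107.6 186.4] p2 [494.2  67.2 163.3] p98 [558.7 147.2 208.2]
plane n [-0.6  0.   0.8] [754.8 720.1  43.7]
top standtop 1398 med [ 483.8 -297.2   89.8] p2 [ 387.  -353.1   86.5] p98 [ 591.1 -265.8   93.1]
top base 2785 med [515.9 105.1  23.8] p2 [ 484.7 -105.4   19.7] p98 [694.9 506.   28.1]
((489.3061218261719, -309.4101257324219), (75.71658325195312, 212.1776580810547), 82.64888000488281)
((592.6328125, 201.42376708984375), (635.7420654296875, 211.13401794433594), 88.5191421508789)
jar [457.3 -72.9  99.6]
scene green 53 med [ 432.9 -297.4  160.2] p2 [ 404.6 -313.   151.1] p98 [ 449.  -290.5  167.5]
scene yellow 44 med [ 560.3 -314.4  159.3] p2 [ 535.3 -331.7  151.3] p98 [ 579.1 -305.7  167.7]
scene red 77 med [ 493.1 -307.8  160.8] p2 [ 468.1 -323.7  150.3] p98 [ 513.1 -299.   166.4]
scene guard 14 med [496.9 124.  164.7] p2 [492.6  67.2 160.9] p98 [561.7 140.4 208.2]
plane n [-0.6 -0.   0.8] [121.6  90.3   3.3]
scene standtop 388 med [ 512.9 -292.7   90.1] p2 [ 390.  -354.    86.4] p98 [ 596.4 -266.    93.7]
scene base 5413 med [654.7 214.2  24.1] p2 [ 572.  -107.4   12.1] p98 [704.9 519.9  55.3]
((491.50433349609375, -310.1276550292969), (76.72804260253906, 220.27813720703125), 81.65772247314453)
```

```bash
cat >> h.py <<'E'
def rows(goals,T=None):
    "goals: list of (pos,Rot matrix) -> jog rows relative to current (commanded~measured) pose"
    T=toolT() if T is None else T
    for p,Rm in goals:
        s=T[:3,:3].T@(np.array(p)-T[:3,3])/10
        a=R.from_matrix(T[:3,:3].T@Rm).as_rotvec(degrees=True)
        print([round(float(k),2) for k in s]+[round(float(k),1) for k in a])
def mk(y,x):
    y=np.array(y,float);y/=np.linalg.norm(y);x=np.array(x,float);x-=y*(x@y);x/=np.linalg.norm(x)
    return np.column_stack([x,y,np.cross(x,y)])
E
python3 - <<'E'
from h import *
np.set_printoptions(precision=1,suppress=True)
z=np.load("pics/top0.npz");X=np.load("pics/X.npy");p,d=z["p"],z["d"]
b=(X[...,0]>425)&(X[...,0]<490)&(X[...,1]>50)&(X[...,1]<165)&(X[...,2]>105)&(X[...,2]<160)&(d>0)
q=X[b];print(len(q),np.c_[q,p[b]].astype(int)[::3])
# guard fit edges
H=hsv(p);G=(H[...,1]>180)&(H[...,0]>22)&(H[...,0]<33)&(H[...,2]>150)&(X[...,1]>-50)&(X[...,1]<350)&(X[...,2]>150)
q=X[G&(d>0)];print("guard rect",cv2.minAreaRect(q[:,:2].astype(np.float32)))
v,u=np.where(G);print(u.min(),u.max(),v.min(),v.max())
# hinge: points above guard plate
for x0 in range(555,620,8):
    m=(abs(X[...,0]-x0)<4)&(X[...,1]>60)&(X[...,1]<155)&(d>0);print(x0,np.median(X[m][:,2]),X[m][:,2].max())
a=np.radians(-1.5)
rows([((450,107,190),mk([0,0,-1],[np.cos(a),np.sin(a),0]))])
E
```

```text
266 [[489 145 159  92  74  59]
 [486 150 159  82  66  63]
 [486  74 159  81  86 107]
 [484 151 156  84  68  65]
 [484 144 154  76  62  62]
 [484  64 157  58  64  86]
 [481 146 154  84  67  60]
 [481  71 159  63  60  70]
 [482  65 153  64  63  81]
 [479 146 154  83  66  60]
 [479  72 156  70  62  63]
 [479  65 154  65  61  69]
 [477 147 151  81  64  59]
 [477  72 155  76  60  57]
 [477  65 152  68  58  58]
 [474 150 147  82  65  60]
 [474 144 142  82  63  51]
 [474  67 152  64  56  53]
 [472 153 146  89  68  56]
 [472 146 146  78  60  54]
 [472  70 148  65  54  53]
 [472  64 143  89  65  51]
 [469 148 146  84  67  59]
 [469  73 144  83  63  54]
 [469  66 144  66  55  51]
 [467 152 140  86  67  58]
 [467 145 138  82  63  55]
 [467  68 145  64  55  54]
 [464 152 140  86  66  55]
 [464 145 138  82  64  55]
 [464  69 140  62  56  53]
 [462 152 138  86  67  56]
 [462 145 137  81  63  56]
 [462 139 131  85  62  51]
 [462 131 130  85  64  52]
 [462 124 126  80  60  49]
 [462 116 130  76  57  46]
 [462 109 128  77  58  45]
 [462  74 137  77  57  50]
 [462  67 137  63  52  49]
 [459 150 136  8
[... 1149 characters left out ...]
2  95 132  73  63  61]
 [452  88 130  69  58  56]
 [452  80 131  70  62  60]
 [452  73 129  71  62  58]
 [452  66 126  93  72  59]
 [449  73 129  77  61  54]]
guard rect ((526.6011352539062, 107.8340072631836), (84.91619110107422, 66.66751861572266), 88.5203857421875)
221 256 195 224
555 204.93693461481237 212.38584212452452
563 208.19502647436755 214.17561492491456
571 205.79955315164787 212.59279549509066
579 188.08853267318236 243.46509339814574
587 185.68410454994273 253.93691270954182
595 185.81096348915602 250.85850255214405
603 185.79972021354894 189.1556000438233
611 181.9359476961008 247.06099613907887
619 176.35398422378603 246.55827669509253
[-44.26, 1.54, -40.01, 0.1, 74.8, -0.1]
```

```bash
python3 -m jog '[[-43.9,1.5,-40.5,0,74.8,0],[-43.9,1.5,-40.5,0,74.8,0],[-43.9,1.5,-40.5,0,74.8,0],[-43.9,1.5,-40.5,0,74.8,0],[-43.9,1.5,-40.5,0,74.8,0],[-43.9,1.5,-40.5,0,74.8,0],[-43.9,1.5,-40.5,0,74.8,0],[-43.9,1.5,-40.5,0,74.8,0]]' -0.15
cat > g.py <<'E'
from h import *
import sys
a=np.radians(-1.5);RD=mk([0,0,-1],[np.cos(a),np.sin(a),0])
if __name__=="__main__":
    p=[float(k) for k in sys.argv[1:4]];rows([(p,RD)])
E
python3 g.py 455.5 108 190
```

```text
time_s: 1.1
tool_pos: [413.5, 195.2, 192.9]
ee_rot: [0.707, -0.707, 0.01, -0.01]
force: [1.4, 2.2, 0.5]
width: 0.425
[4.46, 0.29, -8.59, -0.0, -0.2, 0.0]
```

```bash
python3 -m jog '[[4.5,0.3,-8.6,0,0,0],[4.5,0.3,-8.6,0,0,0],[4.5,0.3,-8.6,0,0,0],[4.5,3.8,-8.6,0,0,0],[4.5,3.8,-8.6,0,0,0],[4.5,3.8,-8.6,0,0,0],[4.5,3.8,-8.6,0,0,0],[4.5,3.8,-8.6,0,0,0]]' -0.15
python3 - <<'E'
from h import *
s=arm.sense();T=toolT(s);p,d=viewer.capture("wrist");np.savez("pics/w1.npz",p=p,d=d,T=T);cv2.imwrite("pics/w1.png",p[:,:,::-1])
print(T.round(3),s["joint_pos"].round(2),s["force"])
E
python3 g.py 455.5 108 108
```

```text
time_s: 2.1
tool_pos: [456.1, 110.2, 155.6]
ee_rot: [0.707, -0.707, 0.009, -0.01]
force: [-0.2, -0.8, 0.0]
width: 0.426
[[ 1.00000e+00  1.00000e-03  2.60000e-02  4.56063e+02]
 [-2.60000e-02  1.00000e-03  1.00000e+00  1.10234e+02]
 [ 1.00000e-03 -1.00000e+00  1.00000e-03  1.55577e+02]
 [ 0.00000e+00  0.00000e+00  0.00000e+00  1.00000e+00]] [-0.92  0.16  0.61  2.13 -0.12  0.88 -0.27] [-0.24809744 -0.78540662  0.01603358]
[-0.04, 4.74, -0.22, -0.0, -0.0, 0.0]
```

View pics/w1.png

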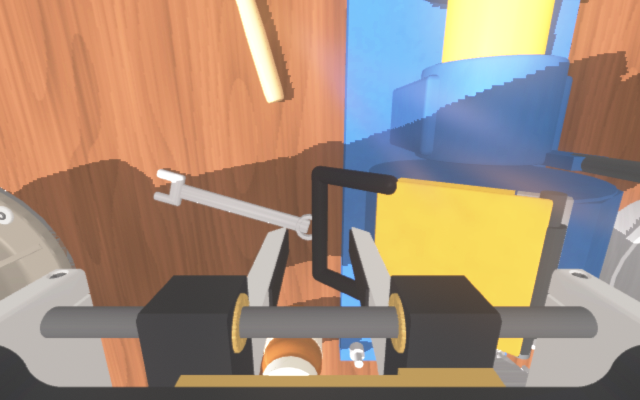

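The wrist view shows the bow bar (318,175)-(320,275) centred between the fingers (270 and 365), with the hinge on the right. Next I descend and then close.

```bash
python3 -m jog '[[0,4.7,-0.2,0,0,0],[0,4.7,-0.2,0,0,0],[0,4.7,-0.2,0,0,0],[0,4.7,-0.2,0,0,0],[0,4.7,-0.2,0,0,0],[0,4.7,-0.2,0,0,0],[0,4.7,-0.2,0,0,0],[0,4.7,-0.2,0,0,0]]' -0.15
python3 -m jog '[[0,0,0,0,0,0],[0,0,0,0,0,0],[0,0,0,0,0,0],[0,0,0,0,0,0],[0,0,0,0,0,0],[0,0,0,0,0,0],[0,0,0,0,0,0],[0,0,0,0,0,0]]' -1
python3 - <<'E'
from g import *
T=toolT();print(arm.sense()["width"]*94)
b0=T[:3,3]+np.array([0,0,19]);print(b0)
# follow circle from present bar position, keep orientation
ex=T[:3,0]
for th in range(10,141,10):
    e=np.radians(th-35);e0=np.radians(-35)
    dx=133*(-np.cos(e)+np.cos(e0));dz=133*(np.sin(e)-np.sin(e0));print(th,round(dx/10,2),round(-dz/10,2))
E
```

```text
time_s: 3.15
tool_pos: [455.7, 107.9, 108.0]
ee_rot: [-0.707, 0.707, -0.009, 0.009]
force: [0.2, -1.0, -0.8]
width: 0.428
time_s: 4.15
tool_pos: [456.4, 107.9, 108.2]
ee_rot: [0.707, -0.707, 0.009, -0.01]
force: [5.2, -2.2, 2.0]
width: 0.116
10.883723958693201
[456.3959122  107.90114071 127.18530638]
10 -1.16 -2.01
20 -1.95 -4.19
30 -2.35 -6.47
40 -2.35 -8.79
50 -1.95 -11.07
60 -1.16 -13.25
70 0.0 -15.26
80 1.49 -17.03
90 3.27 -18.52
100 5.27 -19.68
110 7.45 -20.48
120 9.74 -20.88
130 12.05 -20.88
140 14.34 -20.48
```

```bash
python3 -m jog '[[-1.16,-2.01,0,0,0,0],[-1.95,-4.19,0,0,0,0],[-2.35,-6.47,0,0,0,0],[-2.35,-8.79,0,0,0,0],[-1.95,-11.07,0,0,0,0],[-1.16,-13.25,0,0,0,0],[0,-15.26,0,0,0,0],[0,-15.26,0,0,0,0]]'
python3 -c "
from h import *
s=arm.sense();print(s['force'],s['ft_torque'],s['width']*94)"
```

```text
time_s: 5.15
tool_pos: [461.6, 107.4, 261.7]
ee_rot: [0.707, -0.707, 0.006, -0.014]
force: [50.8, -0.3, -44.7]
width: 0.12
[ 50.80224408  -0.32767838 -44.71617162] [  0.05063562 -11.0257728    0.04933449] 11.255860996455871
```

```bash
python3 -m jog '[[0.5,0,0,0,0,0],[0.5,0,0,0,0,0],[1.6,-1.2,0,0,0,0],[2.56,-2.2,0,0,0,0],[4.46,-3.55,0,0,0,0],[6.56,-4.5,0,0,0,0],[8.8,-5.1,0,0,0,0],[8.8,-5.1,0,0,0,0]]'
python3 -c "
from h import *
s=arm.sense();print(s['tool_pos'],s['force'],s['ft_torque'],s['width']*94)"
```

```text
time_s: 6.15
tool_pos: [545.5, 105.2, 313.0]
ee_rot: [-0.707, 0.707, -0.009, 0.01]
force: [-2.5, -3.5, 10.2]
width: 0.118
[545.50545945 105.20456603 312.95828324] [-2.505207   -3.47770032 10.18139409] [-0.79970574  0.67603481  0.04920155] 11.095996126566137
```

```bash
python3 -m jog '[[1.2,-0.15,0,0,0,0],[2.3,-0.25,0,0,0,0],[3.7,-0.2,0,0,0,0],[4.6,-0.1,0,0,0,0],[4.85,0,0,0,0,0],[4.85,0,0,0,0,0],[4.85,0,0,0,0,0],[4.85,0,0,0,0,0]]'
python3 -c "
from h import *
s=arm.sense();print(s['tool_pos'],s['force'],s['ft_torque'],s['width']*94)"
```

```text
time_s: 7.15
tool_pos: [592.8, 104.2, 311.9]
ee_rot: [0.707, -0.707, 0.009, -0.01]
force: [0.2, -3.4, 5.0]
width: 0.118
[592.76048299 104.21879089 311.91049553] [ 0.24596506 -3.39013447  5.00533727] [-0.84455193  0.18161324  0.02140885] 11.135081670682212
```

```bash
python3 -m jog '[[0,0,0,0,0,0],[0,0,0,0,0,0],[0,-1,0,0,0,0],[0,-3,0,0,0,0],[0,-5,0,0,0,0],[0,-7,0,0,0,0],[0,-7,0,0,0,0],[-6,-7,0,0,0,0]]' 0.0
python3 - <<'E'
from h import *
s=arm.sense();print(s['force'],s['joint_pos'].round(2))
a=np.radians(-1.5);ey=np.array([-np.sin(a),np.cos(a),0]);ex=np.array([np.cos(a),np.sin(a),0])
ax=-np.sin(np.radians(35))*ex+np.cos(np.radians(35))*np.array([0,0,1])
m=np.array([532,106,175.])
rows([(m+100*ax,mk(-ax,ey)),(m+100*ax,mk(-ax,-ey))])
E
```

```text
time_s: 8.15
tool_pos: [533.1, 106.3, 379.2]
ee_rot: [-0.705, 0.709, -0.01, 0.009]
force: [-0.8, 0.5, 0.8]
width: 0.499
[-0.84177915  0.48309209  0.79577768] [-0.95  0.1   0.7   1.69 -0.06  1.38 -0.27]
[-5.82, 12.24, 0.03, -27.2, -86.9, -27.8]
[-5.82, 12.24, 0.03, 27.8, 86.9, -27.2]
```

```bash
python3 -m jog '[[-5.8,2,0,-27.2,-86.9,-27.8],[-5.8,4,0,-27.2,-86.9,-27.8],[-5.8,6,0,-27.2,-86.9,-27.8],[-5.8,8,0,-27.2,-86.9,-27.8],[-5.8,10,0,-27.2,-86.9,-27.8],[-5.8,12.2,0,-27.2,-86.9,-27.8],[-5.8,12.2,0,-27.2,-86.9,-27.8],[-5.8,12.2,0,-27.2,-86.9,-27.8]]' 0.0
python3 - <<'E'
from h import *
s=arm.sense();print(s['force'],s['joint_pos'].round(2))
T=toolT(s);p,d=viewer.capture("wrist");np.savez("pics/w2.npz",p=p,d=d,T=T);cv2.imwrite("pics/w2.png",p[:,:,::-1]);print(T.round(2))
E
```

```text
time_s: 9.15
tool_pos: [473.6, 107.6, 258.8]
ee_rot: [-0.382, 0.662, 0.574, -0.296]
force: [0.5, -0.1, 0.1]
width: 0.498
[ 0.45138114 -0.05331575  0.12877753] [-1.17 -0.3   0.44  2.36  0.78  0.8   0.18]
[[ 1.7000e-01  5.3000e-01 -8.3000e-01  4.7364e+02]
 [ 9.8000e-01 -5.0000e-02  1.7000e-01  1.0758e+02]
 [ 5.0000e-02 -8.4000e-01 -5.3000e-01  2.5878e+02]
 [ 0.0000e+00  0.0000e+00  0.0000e+00  1.0000e+00]]
```

View pics/w2.png

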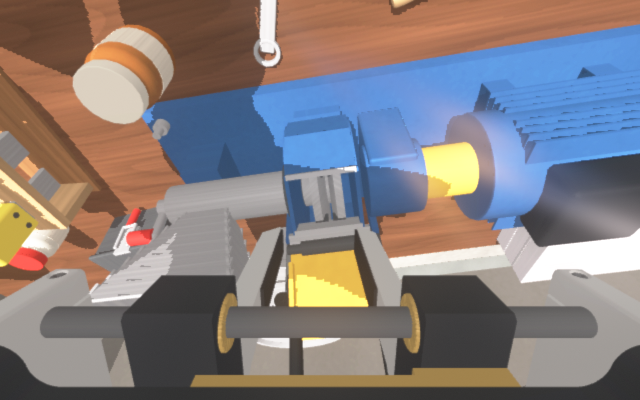

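The guard rests open (yellow plate at bottom), and the mouth is at about (320,195) with both disc edges visible at (310,195) and (335,195).

```bash
python3 - <<'E'
from h import *
np.set_printoptions(precision=1,suppress=True,linewidth=200)
z=np.load("pics/w2.npz");p,d,T=z["p"],z["d"],z["T"];X=cloud(p,d,"wrist",T)
c=p[140:260,260:400];cv2.imwrite("pics/w2c.png",cv2.resize(c[:,:,::-1],None,fx=5,fy=5,interpolation=cv2.INTER_CUBIC))
for r in (180,190,200,210,220):
    print("row",r)
    for u in range(280,372,3): print(u,X[r,u].astype(int),p[r,u],end=' | ')
    print()
E
```

```text
row 180
280 [551  54 110] [168 165 165] | 283 [544  60 118] [ 88  96 109] | 286 [506  74 160] [161 161 168] | 289 [514  75 152] [126 132 146] | 292 [528  75 138] [ 97 108 129] | 295 [543  74 122] [ 74  93 121] | 298 [562  74 103] [ 65  87 117] | 301 [557  79 109] [142 141 144] | 304 [557  82 110] [170 167 167] | 307 [557  86 111] [167 164 165] | 310 [523  95 147] [177 174 175] | 313 [525  98 146] [174 170 171] | 316 [523 102 148] [171 168 169] | 319 [528 104 144] [137 134 136] | 322 [536 107 136] [135 133 134] | 325 [559 108 113] [163 159 161] | 328 [540 113 134] [140 137 139] | 331 [531 117 144] [133 131 132] | 334 [525 120 151] [180 176 177] | 337 [527 123 149] [184 180 181] | 340 [527 126 150] [169 169 174] | 343 [631 129  45] [ 69 104 154] | 346 [629 134  48] [ 68 106 153] | 349 [626 138  52] [ 60  86 124] | 352 [561 140 119] [ 54  77 110] | 355 [518 141 162] [ 62  91 131] | 358 [518 144 164] [ 67 101 146] | 361 [658 159  24] [ 61  87 123] | 364 [577 155 106] [ 57  79 111] | 367 [553 156 131] [ 59  81 115] | 370 [547 159 137] [ 71 105 151] | 
row 190
280 [556  53 121] [180 177 17
[... 3501 characters left out ...]
3  72  96] [ 68  93 131] | 313 [653  76  97] [ 72  98 138] | 316 [560  94 172] [154 150 151] | 319 [560  97 172] [143 138 138] | 322 [561 101 172] [123 120 119] | 325 [562 104 172] [89 86 87] | 328 [563 107 172] [109 106 106] | 331 [564 110 172] [137 136 136] | 334 [563 113 173] [114 110 110] | 337 [563 117 174] [124 120 120] | 340 [563 120 174] [135 131 131] | 343 [561 123 176] [139 135 135] | 346 [561 126 177] [143 139 138] | 349 [560 129 179] [143 139 137] | 352 [561 133 178] [142 139 137] | 355 [559 136 180] [142 138 136] | 358 [559 139 181] [137 134 134] | 361 [551 141 187] [ 71 100 142] | 364 [801 160  -1] [97 83 86] | 367 [801 166   0] [102  76  66] | 370 [605 155 148] [ 66  89 123] |
```

View pics/w2c.png

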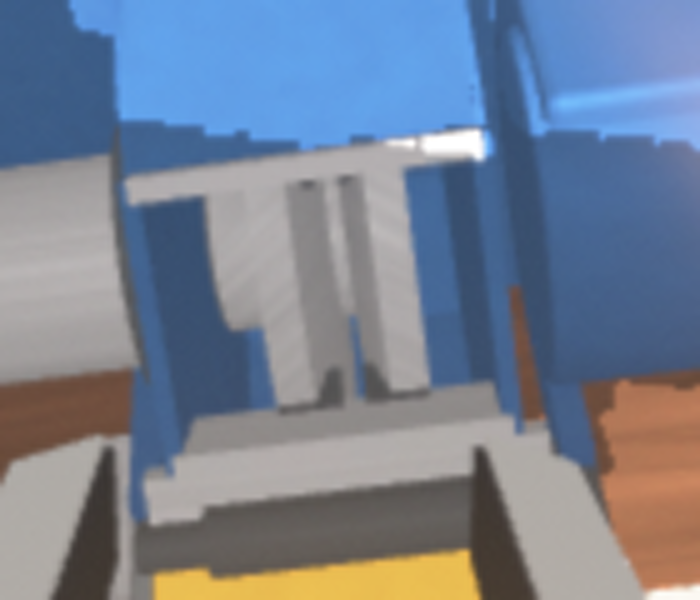

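```bash
python3 - <<'E'
from h import *
np.set_printoptions(precision=2,suppress=True,linewidth=200)
z=np.load("pics/w2.npz");p,d,T=z["p"],z["d"],z["T"];X=cloud(p,d,"wrist",T)
S=p.max(2).astype(int)-p.min(2)
for yaw in (-1.0,-1.5,-2.0):
  a=np.radians(yaw);ex=np.array([np.cos(a),np.sin(a),0]);ey=np.array([-np.sin(a),np.cos(a),0])
  for xc in (579,581,583):
    O=np.array([xc,110,105.]);Q=np.stack([(X-O)@ex,(X-O)@ey,X[...,2]-105],-1)
    r=np.hypot(Q[...,0],Q[...,2])
    V=np.zeros(r.shape,bool);V[178:214,285:350]=True
    V&=(S<12)&(d>0)
    run=V&(r>52)&(r<66)&(Q[...,1]>1)&(Q[...,1]<9); st=V&(r>52)&(r<66)&(Q[...,1]<-2)&(Q[...,1]>-14)
    # straight-line fit y = f + s*(r-48)
    fr=np.polyfit(r[run]-48,Q[...,1][run],1);fs=np.polyfit(r[st]-48,Q[...,1][st],1)
    o1=np.median(Q[...,1][run]-(r[run]-48)*6/22);o2=np.median(Q[...,1][st]+(r[st]-48)*6/22)
    print(yaw,xc,run.sum(),st.sum(),"slopefit",fr,fs,"fixed",o1,o2,"gap",o1-o2)
# circle centre from rim
a=np.radians(-1.5);ex=np.array([np.cos(a),np.sin(a),0]);ey=np.array([-np.sin(a),np.cos(a),0]);O=np.array([581,110,105.]);Q=np.stack([(X-O)@ex,(X-O)@ey,X[...,2]-105],-1)
rim=V&(abs(np.hypot(Q[...,0],Q[...,2])-70)<5)&(Q[...,1]>8.5)&(Q[...,1]<14)
from scipy.optimize import least_squares
q=Q[rim];f=least_squares(lambda c:np.hypot(q[:,0]-c[0],q[:,2])-70,[0.]);print("rim",len(q),f.x,f.fun.std())
f=least_squares(lambda c:np.hypot(q[:,0]-c[0],q[:,2]-c[1])-70,[0.,0]);print(f.x,f.fun.std())
# mouth rim yaw: front lip edge (mouth lower frame)
E
```

```text
-1.0 579 121 153 slopefit [0.28 2.37] [-0.27 -2.37] fixed 2.496246792491838 -2.3150301062819123 gap 4.81127689877375
-1.0 581 117 155 slopefit [0.28 2.1 ] [-0.27 -2.1 ] fixed 2.1405335321680514 -2.0327888500051055 gap 4.173322382173157
-1.0 583 117 149 slopefit [0.28 1.72] [-0.26 -1.91] fixed 1.7816389882484716 -1.7775966907501202 gap 3.5592356789985917
-1.5 579 121 153 slopefit [0.27 2.17] [-0.28 -2.57] fixed 2.1730955027500434 -2.6359523241490623 gap 4.809047826899105
-1.5 581 117 155 slopefit [0.27 1.88] [-0.28 -2.33] fixed 1.8520020780335227 -2.3588906949953676 gap 4.21089277302889
-1.5 583 117 150 slopefit [0.27 1.48] [-0.27 -2.16] fixed 1.4641295103228074 -2.0999277911852046 gap 3.564057301508012
-2.0 579 121 153 slopefit [0.27 1.97] [-0.28 -2.78] fixed 1.9195879231672763 -2.927112850510076 gap 4.846700773677352
-2.0 581 117 155 slopefit [0.26 1.66] [-0.28 -2.57] fixed 1.5642076371170561 -2.6800445584715353 gap 4.244252195588592
-2.0 583 116 150 slopefit [0.26 1.25] [-0.28 -2.39] fixed 1.1052407858031865 -2.429230564140216 gap 3.534471349943402
rim 189 [-0.61] 0.6518722618279402
[-0.87 -0.21] 0.6496099110794755
```

```bash
cat > k.py <<'E'
from h import *
a=np.radians(-1.5);ex=np.array([np.cos(a),np.sin(a),0]);ey=np.array([-np.sin(a),np.cos(a),0]);ez=np.array([0,0,1.])
AX=np.array([580.4,111.9,105.]);ax=-np.sin(np.radians(35))*ex+np.cos(np.radians(35))*ez
seat=AX+22*ax-4*ey
RI=mk(-ax,ey)
b=np.radians(-7.5);sx=np.array([np.cos(b),np.sin(b),0]);sy=np.array([-np.sin(b),np.cos(b),0])
RS=mk(-ez,sy);SC=np.array([490,-308.5,90.])
E
python3 - <<'E'
from k import *
f=SC+66*sx;print(f)
rows([((500,-200,300),RS),((f[0]-20,f[1],265),RS)])
E
```

```text
[ 555.43536085 -317.11472869   90.        ]
[-29.61, -0.59, -9.35, 32.4, -2.3, 2.0]
[-40.75, 4.83, -12.26, 32.4, -2.3, 2.0]
```

```bash
python3 -m jog '[[-3,-4,-3,8,0,0],[-9,-4,-5,18,-1,1],[-15,-3,-6.5,28,-2,2],[-21,-2,-8,32.4,-2.3,2],[-27,-1,-9,32.4,-2.3,2],[-33,1,-10.5,32.4,-2.3,2],[-40.7,4.8,-12.3,32.4,-2.3,2],[-40.7,4.8,-12.3,32.4,-2.3,2]]' 0.2
python3 - <<'E'
from k import *
s=arm.sense();print(s['joint_pos'].round(2))
T=toolT(s);p,d=viewer.capture("wrist");np.savez("pics/w3.npz",p=p,d=d,T=T);cv2.imwrite("pics/w3.png",p[:,:,::-1]);print(T.round(2))
np.set_printoptions(precision=1,suppress=True)
X=cloud(p,d,"wrist",T);H=hsv(p);h,S,v=H[...,0],H[...,1],H[...,2]
A=(S>130)&(X[...,2]>152)&(X[...,2]<172)&(X[...,1]<-250)&(X[...,1]>-400)&(d>0)
for n,m in(("g",(h>40)&(h<80)),("y",(h>20)&(h<35)),("r",(h<6)|(h>174))):
    q=X[A&m]
    if len(q)>10: print(n,len(q),q.mean(0),cv2.minAreaRect(q[:,:2].astype(np.float32)))
E
```

```text
time_s: 10.2
tool_pos: [471.6, -239.0, 302.1]
ee_rot: [-0.525, 0.546, 0.468, -0.456]
force: [0.7, -0.4, 0.1]
width: 0.597
[-1.38 -0.49  1.37  1.88  0.51  1.36  1.29]
[[ 1.5000e-01  3.0000e-02 -9.9000e-01  4.7159e+02]
 [ 9.9000e-01 -1.0000e-02  1.5000e-01 -2.3901e+02]
 [-1.0000e-02 -1.0000e+00 -3.0000e-02  3.0205e+02]
 [ 0.0000e+00  0.0000e+00  0.0000e+00  1.0000e+00]]
y 51 [ 568.7 -310.8  159.6] ((567.7545776367188, -309.78631591796875), (5.572627544403076, 19.492799758911133), 62.483001708984375)
r 722 [ 486.9 -308.   160.8] ((488.2903137207031, -309.0841064453125), (21.500455856323242, 44.115867614746094), 82.5250473022461)
```

View pics/w3.png

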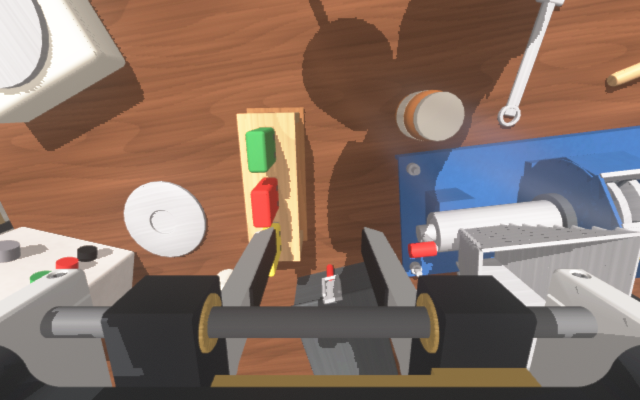

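The view shows green (262,148), red (265,205) and yellow (275,250) handles in the stand. Joints 2 and 3 have hit their limits, so I'll see whether continuing outward frees them.

```bash
python3 - <<'E'
from k import *
f=SC+66*sx
rows([((f[0]-15,f[1],245),RS)])
E
```

```text
[-6.28, 6.04, -7.83, 1.9, -1.1, -0.4]
```

```bash
python3 -m jog '[[-3,5,-7,1.9,-1,0],[-3,5,-7,1.9,-1,0],[-6.2,6,-7.8,1.9,-1,0],[-6.2,6,-7.8,1.9,-1,0],[-6.2,6,-7.8,1.9,-1,0],[-6.2,6,-7.8,1.9,-1,0],[-6.2,6,-7.8,1.9,-1,0],[-6.2,6,-7.8,1.9,-1,0]]'
python3 - <<'E'
from k import *
s=arm.sense();print(s['joint_pos'].round(3),toolT(s).round(2))
E
```

```text
time_s: 11.25
tool_pos: [460.6, -264.9, 290.9]
ee_rot: [-0.511, 0.55, 0.471, -0.463]
force: [-0.5, -0.1, -0.2]
width: 0.601
[-1.325 -0.495  1.374  1.906  0.534  1.326  1.348] [[ 1.3000e-01  5.0000e-02 -9.9000e-01  4.6062e+02]
 [ 9.9000e-01 -3.0000e-02  1.3000e-01 -2.6490e+02]
 [-3.0000e-02 -1.0000e+00 -5.0000e-02  2.9095e+02]
 [ 0.0000e+00  0.0000e+00  0.0000e+00  1.0000e+00]]
```

```bash
cat > fk.py <<'E'
from k import *
import itertools
from scipy.optimize import least_squares
Rz=lambda a:R.from_euler('z',a).as_matrix();Ry=lambda a:R.from_euler('y',a).as_matrix()
def fk(q,P,sg):
    H,a1,L1,a2,L2,a3,Lt,c1,c7,c2,c4,c6=P
    M=Rz(sg[0]*q[0]+c1);p=np.array([0,0,H])
    p=p+M@[a1,0,0];M=M@Ry(q[1]+c2);p=p+M@[a2,0,L1];M=M@Rz(sg[1]*q[2])@Ry(q[3]+c4);p=p+M@[-a2,0,0]
    M=M@Rz(sg[2]*q[4]);p=p+M@[0,0,L2];M=M@Ry(q[5]+c6);p=p+M@[a3,0,Lt];M=M@Rz(sg[3]*q[6]+c7)
    return p,M   # last z = finger direction
E
python3 - <<'E'
from fk import *
s=arm.sense()
q2r=lambda q:R.from_quat([q[1],q[2],q[3],q[0]]).as_matrix()
D=[([-1.42848723,0.42672442,0.07382212,1.60663547,-0.03409223,1.11078636,-0.06713122],[194.0735,646.0259,204.767],q2r([-0.56708986,0.56768652,0.42163654,-0.42233131]))]
for f,q in(("w1",[-.92,.16,.61,2.13,-.12,.88,-.27]),("w2",[-1.17,-.3,.44,2.36,.78,.8,.18]),("w3",[-1.38,-.49,1.37,1.88,.51,1.36,1.29])):
    T=np.load(f"pics/{f}.npz")["T"];D.append((q,T[:3,3],T[:3,:3]))
D.append(([-0.95,0.1,0.7,1.69,-0.06,1.38,-0.27],[533.1,106.3,379.2],q2r([-.705,.709,-.01,.009])))
D.append((s["joint_pos"],s["tool_pos"],q2r(s["ee_rot"])))
best=None
for sg in itertools.product([1,-1],repeat=4):
  for c7 in (0,np.pi/2,np.pi,-np.pi/2):
    def res(P):
        o=[]
        for q,p,M in D:
            pp,mm=fk(q,P,sg);tool=np.column_stack([mm[:,0],mm[:,2],-mm[:,1]])
            o+=[(pp-p)/3,(tool-M).ravel()*100]
        o.append(np.array(P)[9:]*30);o.append(np.array(P)[[1,3,5]]/100)
        return np.concatenate(o)
    c1=np.radians(73.3)+sg[0]*1.4285
    f=least_squares(res,[350,0,400,0,400,0,250,c1,c7,0,0,0],loss="soft_l1",max_nfev=60)
    if best is None or f.cost<best[0]: best=(f.cost,sg,f.x);print(f.cost,sg,f.x.round(3))
np.savez("fk.npz",P=best[2],sg=best[1])
for q,p,M in D:
    pp,mm=fk(q,best[2],best[1]);print((pp-p).round(1),np.degrees(np.arccos(min(1,mm[:,2]@M[:,1]))).round(2))
E
```

```text
1936.0490871997308 (1, 1, 1, 1) [ 5.20450e+02 -1.37217e+02  3.00633e+02 -4.39270e+01  5.61958e+02
 -7.10510e+01  2.47804e+02  5.04720e+01 -1.21670e+01 -3.40000e-02
  1.67000e-01 -1.41000e-01]
1824.7323529530872 (1, 1, 1, 1) [ 6.49599e+02  1.25038e+02  1.13984e+02  5.49600e+00  3.93145e+02
 -4.28140e+01  2.91090e+02 -3.09600e+01  7.10578e+02 -3.80000e-02
  3.01000e-01 -2.70000e-01]
857.3175431636731 (1, -1, -1, -1) [ 9.52857e+02 -2.68400e+01  1.63140e+02 -1.35117e+02  5.92996e+02
 -1.33160e+01  4.96312e+02  2.33200e+00 -3.20200e+00 -1.00000e-02
  2.00000e-02 -1.40000e-02]
57.92908977832624 (-1, -1, -1, -1) [ 3.12243e+02 -1.67890e+01  5.26921e+02 -4.77500e+00  4.99659e+02
 -3.90560e+01  3.70235e+02 -5.90000e-02 -4.71830e+01 -1.40000e-02
  7.00000e-03  1.00000e-03]
27.24433895785627 (-1, -1, -1, -1) [ 3.58929e+02 -7.04600e+00  5.31368e+02 -1.95960e+01  5.10405e+02
 -3.26940e+01  4.09776e+02 -8.10000e-02  3.05900e+00 -9.00000e-03
 -8.00000e-03  1.10000e-02]
22.58365962043466 (-1, -1, -1, -1) [ 3.98442e+02  2.44600e+00  5.54274e+02 -3.45660e+01  5.26055e+02
 -2.06650e+01  4.43639e+02 -6.90000e-02  3.07300e+00 -5.00000e-03
  0.00000e+00 -0.00000e+00]
[-13.2   5.6   6.9] 0.26
[-16.6  -0.6  -6.6] 0.41
[0.3 3.4 0.9] 2.08
[-0.9  0.9  1.5] 0.25
[ 2.7 -3.  -3.7] 0.18
[-2.3 -1.7  0.2] 0.12
```

```bash
cat >> fk.py <<'E'
Z=np.load("fk.npz");P,sg=Z["P"],Z["sg"]
lo=np.array([-2.85,-.5,-1.23,.21,-1.02,.16,-2.73]);hi=np.array([2.85,2.14,1.37,2.46,4.16,2.05,2.73])
def ft(q):
    p,m=fk(q,P,sg);return p,np.column_stack([m[:,0],m[:,2],-m[:,1]])
def jac(q):
    p,m=ft(q);J=np.zeros((6,7))
    for i in range(7):
        d=np.array(q,float);d[i]+=1e-5;pp,mm=ft(d);J[:3,i]=(pp-p)/1e-5/500;J[3:,i]=R.from_matrix(mm@m.T).as_rotvec()/1e-5
    return J
def sim(q,goals,off=None,n=60):
    q=np.array(q,float)
    for gp,gR in goals:
        for k in range(n):
            p,m=ft(q);e=np.r_[(np.array(gp)-p)/500,R.from_matrix(gR@m.T).as_rotvec()]
            l=np.linalg.norm(e);e*=min(1,.08/(l+1e-9))
            act=np.ones(7,bool)
            for _ in range(3):
                J=jac(q)*act;dq=J.T@np.linalg.solve(J@J.T+1e-4*np.eye(6),e)
                bad=act&(((q+dq)>hi)|((q+dq)<lo))
                if not bad.any(): break
                act&=~bad
            q=np.clip(q+dq,lo,hi)
        p,m=ft(q);print("err",round(float(np.linalg.norm(np.array(gp)-p)),1),round(float(np.degrees(R.from_matrix(gR@m.T).magnitude())),1),q.round(2))
    return q
E
python3 - <<'E'
from fk import *
q=arm.sense()["joint_pos"]
f=SC+66*sx;t=[f[0],f[1],245]
RS2=mk(-ez,-sy);RI2=mk(-ax,-ey)
Rm=mk(-ez,[1,0,0])
mid=[450,-200,300]
print("A flip in place via");sim(q,[(mid,mk(-ez,[.7,.7,0])),(mid,Rm),(mid,mk(-ez,[.7,-.7,0])),(t,RS2),((f[0],f[1],111),RS2),((f[0],f[1],300),RS2),((450,-100,300),RS2),(seat+200*ax,RI2),(seat+95*ax,RI2)])
print("B retreat then same orient");sim(q,[((450,100,300),mk(-ez,[1,0,0])),((450,100,300),mk(-ez,[0,-1,0])),(t,RS2),(seat+200*ax,RI2),(seat+95*ax,RI2)])
# verification of model replay: w1 -> w2 -> target with original orient
print("replay");qq=sim([-0.95,0.1,0.7,1.69,-0.06,1.38,-0.27],[((473.6,107.6,258.8),RI),((471,-239,302),RS)])
E
```

```text
A flip in place via
err 0.0 0.0 [-1.29 -0.3   1.36  1.92  0.31  1.3   0.77]
err 0.0 0.0 [-1.26 -0.25  1.37  1.92  0.26  1.28  0.03]
err 0.0 0.0 [-1.16 -0.12  1.37  1.92  0.13  1.25 -0.62]
err 0.0 0.0 [-0.49  0.66  1.27  1.69 -0.65  1.29 -0.79]
err 0.0 0.0 [-0.39  0.79  1.11  1.78 -0.79  1.1  -0.69]
err 0.0 0.0 [-0.52  0.61  1.32  1.63 -0.6   1.38 -0.82]
err 0.0 0.0 [-1.18 -0.19  1.14  1.96  0.18  1.26 -1.8 ]
err 0.0 0.0 [-0.9  -0.43  0.22  2.41  0.67  0.75 -2.68]
err 0.0 0.0 [-0.42 -0.1  -0.02  2.43  0.77  0.32 -2.71]
B retreat then same orient
err 0.0 0.0 [-1.19 -0.06  0.82  1.95  0.05  1.24 -0.39]
err 0.0 0.0 [-1.05 -0.04  0.69  1.95  0.03  1.23 -1.94]
err 0.0 0.0 [-0.34  0.5   1.    1.68 -0.44  1.21 -0.94]
err 0.0 0.0 [-0.61 -0.41  0.03  2.41  0.52  0.67 -2.51]
err 0.0 0.0 [-0.46 -0.1   0.02  2.43  0.78  0.33 -2.73]
replay
err 0.0 0.0 [-1.15 -0.38  0.46  2.43  0.84  0.72  0.31]
err 16.2 1.4 [-1.31 -0.4   1.36  1.89  0.42  1.33  1.38]
```

```bash
python3 - <<'E'
from fk import *
q=arm.sense()["joint_pos"]
f=SC+66*sx;t=[f[0],f[1],245]
RC=mk(-ez,sx);RI3=mk(-ax,ex)
mid=[450,-200,300];h=40
ins=[((450,-100,300),RC),(seat+200*ax,RI3),(seat+95*ax,RI3)]
print("C");sim(q,[(mid,mk(-ez,[.7,.7,0])),(t,RC),((f[0],f[1],111),RC),((f[0],f[1],300),RC)]+ins)
print("D");q2=sim(q,[(mid,mk(-ez,[.7,.7,0])),(mid,RC),(t,RC),(t,mk(-ez,[.7,.7,0])),(t,RS),((f[0],f[1],111),RS),((f[0],f[1],300),RS),((450,-100,300),RS),(seat+200*ax,RI),(seat+95*ax,RI),(seat+95*ax,RI3)])
E
```

```text
C
err 0.0 0.0 [-1.29 -0.3   1.36  1.92  0.31  1.3   0.77]
err 102.4 8.3 [-1.18 -0.3   1.36  1.96  0.37  1.13 -0.08]
err 160.7 10.5 [-1.14 -0.3   1.36  2.15  0.43  0.92 -0.14]
err 85.5 7.4 [-1.2  -0.3   1.36  1.87  0.36  1.23 -0.06]
err 0.0 0.0 [-1.22 -0.21  1.16  1.97  0.21  1.27 -0.26]
err 0.0 0.0 [-0.92 -0.43  0.24  2.41  0.68  0.76 -1.12]
err 0.0 0.0 [-0.85 -0.11  0.35  2.43  0.88  0.38 -1.27]
D
err 0.0 0.0 [-1.29 -0.3   1.36  1.92  0.31  1.3   0.77]
err 0.0 0.0 [-1.18 -0.13  1.37  1.92  0.14  1.25  0.01]
err 100.3 8.4 [-1.06 -0.09  1.37  1.96  0.14  1.06  0.13]
err 0.0 0.0 [-0.31  0.48  0.96  1.68 -0.41  1.21  1.53]
err 0.0 0.0 [-0.22  0.44  0.83  1.67 -0.34  1.19  2.13]
err 0.0 0.0 [-0.14  0.59  0.74  1.77 -0.47  0.97  2.22]
err 0.0 0.0 [-0.25  0.39  0.85  1.61 -0.3   1.28  2.09]
err 0.0 0.0 [-0.64 -0.05  0.72  1.95  0.04  1.23  1.51]
err 0.0 0.0 [-0.58 -0.41  0.01  2.41  0.5   0.66  0.65]
err 0.0 0.0 [-0.42 -0.1  -0.02  2.43  0.77  0.32  0.43]
err 0.0 0.0 [-0.13 -0.1  -0.28  2.44  0.66  0.29 -1.03]
```

```bash
python3 - <<'E'
from fk import *
q=arm.sense()["joint_pos"]
f=SC+66*sx;t=[f[0],f[1],245]
m1=mk(-ez,[.7,-.7,0]);Rm=mk(-ez,[1,0,0]);mid=[440,-200,300]
print(1);sim(q,[(mid,Rm),(t,m1),(t,Rm),(t,RS)])
print(2);sim(q,[((450,-50,300),Rm),(t,Rm),(t,RS)])
print(3);sim(q,[((450,-200,300),m1),(t,Rm),(t,RS)])
print(4);sim(q,[((450,-200,300),m1),(t,m1),(t,Rm),(t,RS)])
rows([((450,-200,300),m1)])
E
```

```text
1
err 0.0 0.0 [-1.12 -0.16  1.3   1.94  0.17  1.26  0.12]
err 0.0 0.0 [-0.46  0.62  1.21  1.69 -0.6   1.27  0.09]
err 0.0 0.0 [-0.37  0.52  1.04  1.68 -0.47  1.22  0.78]
err 0.0 0.0 [-0.17  0.42  0.75  1.67 -0.3   1.18  2.1 ]
2
err 0.0 0.0 [-1.07 -0.13  0.98  1.97  0.12  1.25 -0.14]
err 0.0 0.0 [-0.41  0.56  1.12  1.68 -0.53  1.24  0.82]
err 0.0 0.0 [-0.22  0.44  0.82  1.67 -0.34  1.19  2.12]
3
err 0.0 0.0 [-1.27 -0.27  1.37  1.92  0.28  1.29 -0.77]
err 102.3 8.3 [-1.16 -0.27  1.37  1.96  0.34  1.12  0.09]
err 102.3 8.3 [-1.16 -0.27  1.37  1.96  0.34  1.12  1.53]
4
err 0.0 0.0 [-1.27 -0.27  1.37  1.92  0.28  1.29 -0.77]
err 102.3 8.3 [-1.16 -0.27  1.37  1.96  0.34  1.12 -0.7 ]
err 102.3 8.3 [-1.16 -0.27  1.37  1.96  0.34  1.12  0.09]
err 102.3 8.3 [-1.16 -0.27  1.37  1.96  0.34  1.12  1.53]
[6.27, -1.17, 1.83, 3.3, 127.6, 2.3]
```

```bash
python3 - <<'E'
from fk import *
rows([((450,-50,300),mk(-ez,[1,0,0]))])
E
```

```text
[21.14, -1.67, 3.74, 3.4, 82.6, 0.7]
```

```bash
python3 -m jog '[[3,-1.7,1,3.4,82.6,0.7],[6,-1.7,2,3.4,82.6,0.7],[9,-1.7,3,3.4,82.6,0.7],[13,-1.7,3.7,3.4,82.6,0.7],[17,-1.7,3.7,3.4,82.6,0.7],[21.1,-1.7,3.7,3.4,82.6,0.7],[21.1,-1.7,3.7,3.4,82.6,0.7],[21.1,-1.7,3.7,3.4,82.6,0.7]]' 0.2
python3 - <<'E'
from fk import *
q=arm.sense()["joint_pos"];print(q.round(2))
f=SC+66*sx
Rm=mk(-ez,[1,0,0])
sim(q,[((f[0],f[1],245),Rm),((f[0],f[1],230),RS)])
sim(q,[((f[0],f[1],230),RS)])
rows([((f[0]-10,f[1],235),Rm)])
E
```

```text
time_s: 12.25
tool_pos: [450.3, -50.1, 300.1]
ee_rot: [-0.707, 0.707, -0.001, 0.001]
force: [-0.2, -0.4, 0.3]
width: 0.598
[-0.97 -0.12  0.89  1.99  0.1   1.23 -0.13]
err 0.0 0.0 [-0.39  0.54  1.07  1.68 -0.49  1.23  0.8 ]
err 0.0 0.0 [-0.18  0.44  0.77  1.68 -0.33  1.16  2.12]
err 0.0 0.0 [-0.29  0.49  0.92  1.69 -0.41  1.18  2.18]
[9.62, 6.53, -26.66, 0.0, -0.2, 0.0]
```

```bash
python3 -m jog '[[1,0,-5,0,0,0],[3,0,-11,0,0,0],[6,1,-17,0,0,0],[8.5,4,-22,0,0,0],[9.6,6,-26.6,0,0,0],[9.6,6.5,-26.6,0,-20,0],[9.6,6.5,-26.6,0,-40,0],[9.6,6.5,-26.6,0,-60,0]]' 0.2
python3 - <<'E'
from fk import *
q=arm.sense()["joint_pos"];print(q.round(2))
f=SC+66*sx
rows([((f[0]-14,f[1],200),RS)])
E
```

```text
time_s: 13.25
tool_pos: [546.2, -317.0, 234.4]
ee_rot: [-0.679, 0.679, 0.198, -0.199]
force: [-0.5, 0.5, 0.2]
width: 0.598
[-0.21  0.44  0.87  1.71 -0.36  1.16  1.33]
[-0.4, 3.44, 0.25, -0.0, -50.0, -0.0]
```

```bash
python3 -m jog '[[0,0,0,0,-10,0],[0,0,0,0,-21,0],[0,1,0,0,-32,0],[0,2,0,0,-42,0],[0,2.5,0,0,-50,0],[0,2.5,0,0,-50,0],[0,2.5,0,0,-50,0],[0,2.5,0,0,-50,0]]' 0.2
python3 - <<'E'
from fk import *
np.set_printoptions(precision=1,suppress=True)
s=arm.sense();T=toolT(s);p,d=viewer.capture("wrist");np.savez("pics/w4.npz",p=p,d=d,T=T);cv2.imwrite("pics/w4.png",p[:,:,::-1])
X=cloud(p,d,"wrist",T);H=hsv(p);h,S,v=H[...,0],H[...,1],H[...,2]
print(s["joint_pos"].round(2),T)
A=(S>130)&(X[...,2]>155)&(X[...,2]<170)&(X[...,1]<-250)&(X[...,1]>-400)&(d>0)
for n,m in(("g",(h>40)&(h<80)),("y",(h>20)&(h<35)),("r",(h<6)|(h>174))):
    q=X[A&m]
    if len(q)>10: print(n,len(q),q.mean(0),cv2.minAreaRect(q[:,:2].astype(np.float32)))
E
```

```text
time_s: 14.25
tool_pos: [546.6, -316.5, 210.5]
ee_rot: [-0.533, 0.533, 0.465, -0.464]
force: [-0.8, 0.4, -0.1]
width: 0.6
[-0.1  0.4  0.7  1.7 -0.3  1.1  2.1] [[   0.1    0.    -1.   546.6]
 [   1.    -0.     0.1 -316.5]
 [  -0.    -1.    -0.   210.5]
 [   0.     0.     0.     1. ]]
y 391 [ 554.  -316.8  160.3] ((554.0027465820312, -318.5877685546875), (21.161128997802734, 44.96074676513672), 82.48902130126953)
r 1559 [ 488.4 -309.6  161.4] ((488.9730529785156, -309.5860290527344), (20.781396865844727, 44.61300277709961), 81.27496337890625)
```

View pics/w4.png

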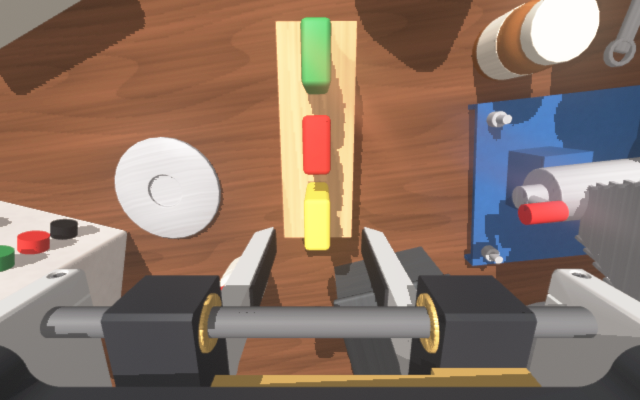

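Yellow handle (317,215) sits centred between the open fingers. Descend and grip.

```bash
python3 -m jog '[[0,2,-0.7,0,0,0],[0,5,-0.7,0,0,0],[0,8,-0.7,0,0,0],[0,9.9,-0.7,0,0,0],[0,9.9,-0.7,0,0,0],[0,9.9,-0.7,0,0,0],[0,9.9,-0.7,0,0,0],[0,9.9,-0.7,0,0,0]]' 0.2
python3 -m jog '[[0,0,0,0,0,0],[0,0,0,0,0,0],[0,0,0,0,0,0],[0,0,0,0,0,0],[0,0,0,0,0,0],[0,0,0,0,0,0],[0,-1,0,0,0,0],[0,-3,0,0,0,0]]' -1
python3 - <<'E'
from fk import *
s=arm.sense();print(s['width']*94,s['force'])
q=s["joint_pos"]
C1=np.array([470,-240,330.]);C2=np.array([420,-60,330.]);c3=seat+185*ax
sim(q,[((s['tool_pos'][0],s['tool_pos'][1],300),RS),(C2,RS),(c3,RI),(seat+95*ax,RI)])
print(seat,c3)
rows([((540,-300,300),RS),(C2,RS)])
E
```

```text
time_s: 15.3
tool_pos: [553.8, -317.6, 112.1]
ee_rot: [-0.532, 0.533, 0.466, -0.465]
force: [0.3, -0.0, 0.5]
width: 0.598
time_s: 16.3
tool_pos: [553.0, -317.3, 141.9]
ee_rot: [0.533, -0.533, -0.465, 0.465]
force: [1.0, -0.7, -1.4]
width: 0.233
21.933991400795087 [ 1.02603037 -0.68113232 -1.38078803]
err 0.0 0.0 [-0.11  0.35  0.67  1.61 -0.22  1.27  2.04]
err 0.0 0.0 [-0.44 -0.13  0.43  1.96  0.06  1.31  1.42]
err 0.0 0.0 [-0.39 -0.37 -0.12  2.42  0.41  0.58  0.75]
err 0.0 0.0 [-0.2  -0.1  -0.21  2.44  0.69  0.3   0.51]
[567.68093471 108.23168928 123.02134497] [461.6056558  111.00936821 274.56447317]
[1.54, -15.8, 1.53, -0.0, -0.3, 0.0]
[23.7, -18.79, 16.66, -0.0, -0.3, 0.0]
```

```bash
python3 -m jog '[[0,-5.5,0,0,0,0],[0,-11,1,0,0,0],[2,-16,4,0,0,0],[6,-18.8,8,0,0,0],[11,-18.8,12,0,0,0],[17,-18.8,15,0,0,0],[23.7,-18.8,16.7,0,0,0],[23.7,-18.8,16.7,0,0,0]]'
python3 - <<'E'
from fk import *
s=arm.sense();print(s['width']*94,s['force'],s["joint_pos"].round(2))
sim(s["joint_pos"],[(seat+185*ax,RI),(seat+96*ax,RI)])
rows([(seat+195*ax,RI)])
E
```

```text
time_s: 17.3
tool_pos: [419.1, -57.2, 330.6]
ee_rot: [-0.531, 0.532, 0.467, -0.465]
force: [0.3, 0.1, -1.7]
width: 0.236
22.222328625396514 [ 0.34626212  0.10457459 -1.70064872] [-0.52 -0.15  0.45  1.98  0.07  1.29  1.35]
err 0.0 0.0 [-0.45 -0.37 -0.07  2.42  0.45  0.59  0.71]
err 0.0 0.0 [-0.28 -0.1  -0.14  2.44  0.72  0.31  0.49]
[17.16, 4.82, -1.43, -34.8, -5.9, -1.8]
```

```bash
python3 -m jog '[[5,1,0,0,0,0],[10,1,0,-4,-1,0],[15,2,0,-12,-2,0],[17.1,3,-0.5,-22,-4,-1],[17.1,4,-1,-32,-5.5,-1.7],[17.1,4.8,-1.4,-34.8,-5.9,-1.8],[17.1,4.8,-1.4,-34.8,-5.9,-1.8],[17.1,4.8,-1.4,-34.8,-5.9,-1.8]]'
python3 - <<'E'
from fk import *
np.set_printoptions(precision=2,suppress=True)
s=arm.sense();print(s['width']*94,s['force'],s['ft_torque'],s["joint_pos"].round(2))
T=toolT(s);p,d=viewer.capture("wrist");np.savez("pics/w5.npz",p=p,d=d,T=T);cv2.imwrite("pics/w5.png",cv2.resize(p[130:330,200:460,::-1],None,fx=3,fy=3,interpolation=cv2.INTER_CUBIC))
rows([(seat+195*ax,RI),(seat+96*ax,RI)])
print(RI.T@(T[:3,3]-seat))
E
```

```text
time_s: 18.3
tool_pos: [457.6, 107.1, 282.4]
ee_rot: [-0.332, 0.637, 0.617, -0.322]
force: [0.1, -0.3, -1.5]
width: 0.233
21.926679507775226 [ 0.06 -0.27 -1.5 ] [0.04 0.8  0.01] [-0.6  -0.31 -0.05  2.37  0.58  0.68  0.5 ]
[0.38, -0.14, 0.13, -0.1, -0.2, -0.2]
[0.41, 9.76, 0.11, -0.1, -0.2, -0.2]
[  -4.05 -193.7    -1.29]
```

View pics/w5.png

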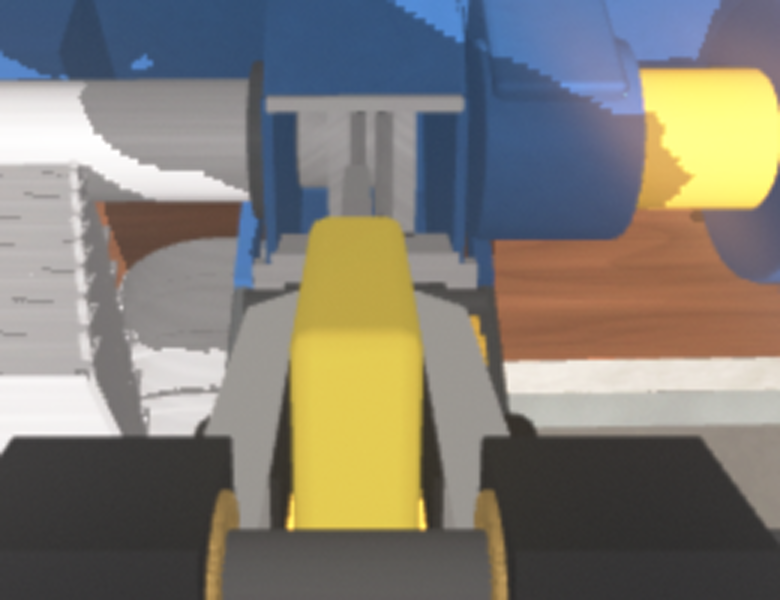

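The blade's nose (355,190 in the crop) points just left of the slot centre (370,140), which agrees with the computed +4 mm shift. I'll re-fit the disc faces from this squarer view.

```bash
python3 - <<'E'
from fk import *
np.set_printoptions(precision=2,suppress=True,linewidth=180)
z=np.load("pics/w5.npz");p,d,T=z["p"],z["d"],z["T"];X=cloud(p,d,"wrist",T)
S=p.max(2).astype(int)-p.min(2);Q=np.stack([(X-AX)@ex,(X-AX)@ey,X[...,2]-105],-1);r=np.hypot(Q[...,0],Q[...,2])
V=np.zeros(r.shape,bool);V[166:205,290:345]=True;V&=(S<14)&(d>0)
for n,m,sgn in(("run",V&(r>50)&(r<66)&(Q[...,1]>-1)&(Q[...,1]<6.5),1),("still",V&(r>50)&(r<66)&(Q[...,1]<-3)&(Q[...,1]>-11),-1)):
    print(n,m.sum(),np.polyfit(r[m]-48,Q[...,1][m],1),np.median(Q[...,1][m]-sgn*(r[m]-48)*6/22))
m=V&(abs(r-70)<4)&(Q[...,1]>7);print("rim r",np.median(r[m]),r[m].std(),m.sum())
for rr in (170,176,180): print([(u,Q[rr,u].round(1).tolist()) for u in range(310,336,2)])
E
```

```text
run 140 [0.26 0.05] -0.004599949987763086
still 67 [-0.26 -4.4 ] -4.3200202998015875
rim r 69.99631638794642 0.7543188627973215 223
[(310, [-55.9, -17.5, 43.5]), (312, [-55.2, -15.3, 42.8]), (314, [-55.2, -13.0, 42.8]), (316, [-54.3, -10.7, 42.0]), (318, [-50.4, -8.5, 38.0]), (320, [-44.2, -6.2, 31.7]), (322, [-22.1, -3.5, 9.3]), (324, [-20.2, -0.9, 7.3]), (326, [-42.6, 1.0, 30.2]), (328, [-48.5, 3.2, 36.2]), (330, [-52.9, 5.3, 40.6]), (332, [-54.6, 7.5, 42.4]), (334, [-55.3, 9.7, 43.1])]
[(310, [-51.0, -17.6, 48.2]), (312, [-51.2, -15.3, 48.5]), (314, [-51.8, -13.0, 49.0]), (316, [-50.4, -10.8, 47.7]), (318, [-46.0, -8.5, 43.4]), (320, [-40.0, -6.2, 37.6]), (322, [-16.4, -3.6, 14.5]), (324, [-15.6, -0.9, 13.8]), (326, [-38.2, 1.0, 35.9]), (328, [-43.6, 3.1, 41.1]), (330, [-48.8, 5.2, 46.2]), (332, [-51.7, 7.3, 49.1]), (334, [-50.1, 9.7, 47.5])]
[(310, [-47.5, -17.6, 51.1]), (312, [-47.9, -15.3, 51.5]), (314, [-46.8, -13.1, 50.5]), (316, [-47.5, -10.8, 51.1]), (318, [-43.6, -8.5, 47.4]), (320, [-37.3, -6.2, 41.5]), (322, [-12.6, -3.6, 18.1]), (324, [-11.9, -1.0, 17.5]), (326, [-33.2, 1.0, 37.7]), (328, [-40.2, 3.1, 44.4]), (330, [-45.0, 5.2, 48.9]), (332, [-48.1, 7.4, 51.9]), (334, [-47.8, 9.6, 51.6])]
```

```bash
python3 -m jog '[[0.36,0,0.12,0,-0.2,-0.2],[0.36,1,0.12,0,-0.2,-0.2],[0.36,2.5,0.12,0,-0.2,-0.2],[0.36,4,0.12,0,-0.2,-0.2],[0.36,5,0.12,0,-0.2,-0.2],[0.36,5.5,0.12,0,-0.2,-0.2],[0.36,6,0.12,0,-0.2,-0.2],[0.36,6,0.12,0,-0.2,-0.2]]'
cat > st.py <<'E'
from fk import *
np.set_printoptions(precision=2,suppress=True)
s=arm.sense();T=toolT(s);print("w",round(s['width']*94,1),"F tool",T[:3,:3].T@s['force'],s["joint_pos"].round(2))
print("rel seat (x,along,z)",RI.T@(T[:3,3]-seat));rows([(seat+96*ax,RI)])
E
python3 st.py
```

```text
time_s: 19.35
tool_pos: [490.3, 109.9, 231.2]
ee_rot: [-0.331, 0.635, 0.619, -0.323]
force: [-0.3, 0.0, -1.0]
width: 0.235
w 22.1 F tool [-0.01  0.68  0.82] [-0.54 -0.17 -0.05  2.39  0.72  0.51  0.39]
rel seat (x,along,z) [  -0.33 -133.04    1.36]
[0.03, 3.7, -0.14, -0.1, 0.1, 0.0]
```

```bash
python3 -m jog '[[0,0.3,0,0,0,0],[0,0.6,0,0,0,0],[0,0.9,0,0,0,0],[0,1.2,0,0,0,0],[0,1.5,0,0,0,0],[0,1.8,0,0,0,0],[0,2,0,0,0,0],[0,2,0,0,0,0]]'
python3 st.py
```

```text
time_s: 20.35
tool_pos: [501.8, 109.5, 214.7]
ee_rot: [-0.331, 0.635, 0.619, -0.323]
force: [5.1, 1.0, -5.6]
width: 0.228
w 21.4 F tool [ 1.1   7.46 -0.97] [-0.53 -0.12 -0.05  2.4   0.78  0.47  0.33]
rel seat (x,along,z) [  -0.5  -112.92    1.39]
[0.05, 1.69, -0.14, -0.1, 0.1, 0.0]
```

```bash
python3 -m jog '[[0,0.2,0,0,0,0],[0,0.4,0,0,0,0],[0,0.6,0,0,0,0],[0,0.8,0,0,0,0],[0,1,0,0,0,0],[0,1,0,0,0,0],[0,1,0,0,0,0],[0,1,0,0,0,0]]'
python3 st.py
```

```text
time_s: 21.35
tool_pos: [507.4, 109.3, 206.5]
ee_rot: [-0.331, 0.635, 0.619, -0.323]
force: [6.7, 0.4, -6.2]
width: 0.231
w 21.7 F tool [ 0.59  8.92 -1.9 ] [-0.52 -0.09 -0.05  2.4   0.82  0.44  0.3 ]
rel seat (x,along,z) [  -0.49 -102.96    1.52]
[0.05, 0.7, -0.15, -0.1, 0.1, 0.0]
```

```bash
python3 -m jog '[[0,0.1,0,0,0,0],[0,0.2,0,0,0,0],[0,0.3,0,0,0,0],[0,0.4,0,0,0,0],[0,0.5,0,0,0,0],[0,0.6,0,0,0,0],[0,0.7,0,0,0,0],[0,0.75,0,0,0,0]]'
python3 st.py
```

```text
time_s: 22.35
tool_pos: [511.6, 109.2, 200.6]
ee_rot: [-0.331, 0.635, 0.619, -0.323]
force: [-5.8, -1.5, 7.6]
width: 0.232
w 21.8 F tool [-1.61 -9.5   0.39] [-0.51 -0.08 -0.05  2.4   0.85  0.43  0.27]
rel seat (x,along,z) [ -0.48 -95.7    1.41]
[0.05, -0.03, -0.14, -0.1, 0.1, 0.0]
```

```bash
python3 -m jog '[[0,0.05,0,0,0,0],[0,0.1,0,0,0,0],[0,0.15,0,0,0,0],[0,0.2,0,0,0,0],[0,0.2,0,0,0,0],[0,0.2,0,0,0,0],[0,0.2,0,0,0,0],[0,0.2,0,0,0,0]]'
python3 st.py
```

```text
time_s: 23.35
tool_pos: [513.0, 109.3, 200.1]
ee_rot: [-0.331, 0.635, 0.619, -0.322]
force: [-27.1, -5.4, 32.4]
width: 0.232
w 21.8 F tool [ -6.05 -42.04   3.48] [-0.51 -0.07 -0.05  2.4   0.86  0.43  0.26]
rel seat (x,along,z) [ -0.37 -94.54   0.58]
[0.04, -0.15, -0.06, -0.0, 0.0, 0.0]
```

Home: 42 N of resistance at the seat, within 1.5 mm of the predicted depth, and 8–9 N of drag before that. I'll relax the push, then release and retreat along the axis.

```bash
python3 -m jog '[[0,-0.1,0,0,0,0],[0,-0.13,0,0,0,0],[0,-0.13,0,0,0,0],[0,-0.13,0,0,0,0],[0,-0.13,0,0,0,0],[0,-0.13,0,0,0,0],[0,-0.13,0,0,0,0],[0,-0.13,0,0,0,0]]'
python3 st.py
python3 -m jog '[[0,0,0,0,0,0],[0,0,0,0,0,0],[0,0,0,0,0,0],[0,0,0,0,0,0],[0,-2,0,0,0,0],[0,-4,0,0,0,0],[0,-7,0,0,0,0],[0,-10,0,0,0,0]]' -0.05
python3 - <<'E'
from fk import *
np.set_printoptions(precision=2,suppress=True)
s=arm.sense();T=toolT(s);print(s["force"],s["joint_pos"])
p,d=viewer.capture("wrist");np.savez("pics/w6.npz",p=p,d=d,T=T);cv2.imwrite("pics/w6.png",cv2.resize(p[130:330,200:460,::-1],None,fx=3,fy=3,interpolation=cv2.INTER_CUBIC))
X=cloud(p,d,"wrist",T);H=hsv(p);m=(H[...,0]>20)&(H[...,0]<35)&(H[...,1]>130)&(X[...,0]<535)&(X[...,0]>440)&(abs(X[...,1]-108)<30)&(X[...,2]>160)&(d>0)
Q=(X[m]-seat)@RI;Q[:,1]*=-1  # x across, along axis out, z
print(len(Q),"across",np.percentile(Q[:,0],[2,50,98]),"along max (expect 146)",np.percentile(Q[:,1],[2,50,90,98]))
t=Q[Q[:,1]>141];print(len(t),"top face centre",t.mean(0),t.min(0),t.max(0))
E
```

```text
time_s: 24.35
tool_pos: [512.5, 109.3, 200.4]
ee_rot: [-0.331, 0.635, 0.619, -0.323]
force: [-1.0, -2.7, 7.5]
width: 0.235
w 22.1 F tool [-2.76 -6.67 -3.51] [-0.51 -0.07 -0.05  2.4   0.85  0.43  0.27]
rel seat (x,along,z) [ -0.34 -95.06   0.86]
[0.03, -0.09, -0.09, -0.1, 0.1, 0.0]
time_s: 25.35
tool_pos: [454.2, 110.8, 282.6]
ee_rot: [-0.331, 0.634, 0.619, -0.323]
force: [0.1, -0.2, -0.2]
width: 0.472
[ 0.14 -0.22 -0.19] [-0.59 -0.31 -0.07  2.37  0.58  0.68  0.5 ]
1603 across [-10.21  -0.28  10.35] along max (expect 146) [ 88.81 145.31 146.44 147.  ]
1306 top face centre [  0.03 145.39   1.75] [-10.59 141.19 -21.63] [ 10.88 147.98  23.17]
```

View pics/w6.png

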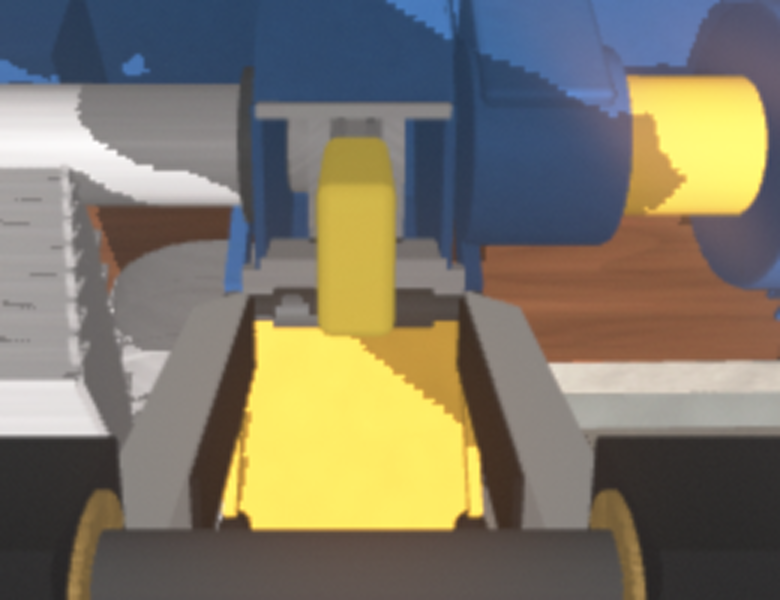

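The blade stands centred in the gap with its handle top at 145–147 mm (146 expected). The guard lies back, yellow behind it at (350,430). One numeric check of guard angle, blade lean and stand, then hand in.

```bash
python3 - <<'E'
from fk import *
np.set_printoptions(precision=2,suppress=True)
z=np.load("pics/w6.npz");p,d,T=z["p"],z["d"],z["T"];X=cloud(p,d,"wrist",T);H=hsv(p)
Y=(H[...,0]>20)&(H[...,0]<35)&(H[...,1]>130)&(d>0)
def n(q): return np.linalg.svd(q-q.mean(0))[2][2]
g=X[Y&(X[...,0]>555)&(X[...,0]<640)&(abs(X[...,1]-108)<38)&(X[...,2]>215)&(X[...,2]<300)];v=n(g);v=v*np.sign(-v[0]);print("guard",len(g),v,"open deg",90+35+np.degrees(np.arcsin(v[2])))
Q=(X-seat)@ax;b=X[Y&(Q>142)&(Q<149)&(X[...,0]<520)];v=n(b);print("blade top lean deg",np.degrees(np.arccos(abs(v[2]))))
for nm in("top","scene"):
    p,d=viewer.capture(nm);X=cloud(p,d,nm);H=hsv(p);h=H[...,0]
    A=(H[...,1]>130)&(X[...,2]>150)&(X[...,2]<172)&(X[...,1]<-250)&(X[...,1]>-400)&(d>0)
    for k,m in(("g",(h>40)&(h<80)),("r",(h<6)|(h>174)),("y",(h>20)&(h<35))): print(nm,k,(A&m).sum(),np.median(X[A&m],0) if (A&m).sum()>3 else "")
s=arm.sense();print(s["force"],s["dq"].round(3))
arm.job_done()
E
```

```text
guard 3865 [-0.98  0.02  0.21] open deg 136.90219004728672
blade top lean deg 35.432275858894236
top g 108 [ 422.67 -299.18  161.37]
top r 154 [ 487.4  -306.51  161.2 ]
top y 0 
scene g 64 [ 429.77 -299.24  159.71]
scene r 78 [ 492.61 -309.52  159.53]
scene y 0 
[-0.01 -0.19  0.11] [ 0.01  0.04  0.01  0.02  0.02 -0.03 -0.01]
the job is handed in; nothing more can be done
```

I opened the guard onto its stops, and the 8 mm (yellow) blade is standing in the gap, nipped and fully home. I handed the job in at about 25 s of the 72 s allowed. It reports no verdict.

- **Gap:** fitting the disc faces in the wrist camera's depth images put the gap at about 4.3 mm at rest. I therefore tried only the 8 mm blade; the 5 mm and 11 mm were never tried.
- **Insertion:** the blade went in with 7–9 N of drag and stopped against the shaft at 42 N, within 1.5 mm of the predicted depth. It was not forced.
- **Drag reading:** the drag force changed sign during insertion, which I took as static friction. I did not do a separate pull test.

| Last check | Measured | Wanted |
|---|---|---|
| Guard angle | 136.9° (2.39 rad) | over 2.33 rad |
| Blade lean | 35.4° | 21–49° |
| Handle top above seat, along the mouth's axis | 145–147 mm | 146 mm if fully home |
| Handle across the gap | 0.3 mm or less off centre | centred |
| Force on the gripper | about 0 N | touching nothing |

The 5 mm and 11 mm blades still hang in the near and middle slots, where they started. I didn't measure the contact force on the running disc. The nip follows from the 4.3 mm gap and the drag I felt.

While lifting the guard, the arm briefly pulled about 50 N along each of two axes because my first estimate of the hinge position was slightly off. On the way to the stand it reached joint limits and I re-routed it. I took no final measurement of the other objects on the bench; nothing was knowingly touched.

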